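Clip the test cassette into its spring dock

TASK

Clip the flat metal cassette into the dock of the bench unit: nose (the end farther from its grip tab) under the steel bridge, pushed gently against the spring block, then the tail let down flat behind the low lip, so that the spring keeps it clamped, and let go. Do not ram it or drive the spring block to the end of its travel, and leave the beaker, the bottle and the screwdriver alone.

Things in the scene. Friction and masses are not known exactly. Their poses are not given: they have to be found in the camera images.
- cassette: Loose flat aluminium slab 170 x 80 x 18 mm (x, y, z), 0.3 to 0.6 kg, with an upright grey grip tab on top. Origin: centre of the underside; +x points to the nose, z up. The tab is 60 mm long (x), 12 mm thick (y), rises 40 mm above the slab (z 18 to 58 mm), centred at x = -20, y = 0. It starts flat on the bench beside the dock, nose away from the robot within 0.7 rad.
- cassette_nose (a point): Middle of the lower edge of the cassette's nose end (85, 0, 0 mm in the cassette's frame).
- cassette_tail (a point): Middle of the lower edge of the cassette's tail end (-85, 0, 0 mm in the cassette's frame).
- cassette_grip (a point): Point to pinch in the grip tab: 44 mm above the cassette's underside, x = -20 mm; close the fingers along the cassette's y.
- dock: Fixed sand-coloured bench unit. Origin on the bench; +x points from lip to bridge (the way the nose goes in), z up. Base plate x = -120 to 170 mm, 130 mm wide, 12 mm thick; its top is the cradle floor. Two side rails 10 mm high, 86 mm apart inside, x = -80 to 20 mm. Spring housing from x = 100 mm, 46 mm above the floor.
- dock_seat (a point): Where the centre of the cassette's underside comes to lie when seated: (-15, 0, 12) mm in the dock's frame. The cassette then lies flat on the cradle floor, tail end against the lip, nose end at x = 70 mm, the spring pressing it against the lip.
- dock_lip (a point): Middle of the top inner edge of the lip, (-100, 0, 25) mm in the dock's frame. The lip is a steel bar across the tail end, x = -110 to -100 mm, 70 mm wide, 13 mm above the cradle floor.
- dock_bridge (a point): Middle of the lower near edge of the steel bridge, (25, 0, 40) mm in the dock's frame. Bridge x = 25 to 75 mm, underside 28 mm above the cradle floor, 10 mm thick, legs 92 mm apart inside. A cassette held level above the lip is too high to go under: it must go in nose low, tilted about 0.08 to 0.13 rad.
- buffer (a joint): Travel (m) of the brass spring block, 50 mm wide, 3 to 21 mm above the cradle floor, under the bridge's far edge; slides to the dock's +x. 0: out, its face at x = 67 mm; 0.008: end stop. 4.5 N starts it, then 1.5 N per mm. A seated cassette keeps it at 0.003; a tilted one must push it to about 0.005 to 0.007 (12 to 15 N) before the tail can drop behind the lip.
- beaker: Glass beaker, 68 mm wide, 85 mm high; bystander. Origin: centre of its underside.
- reagent: Amber bottle, 70 mm wide, 150 mm high; bystander. Origin: centre of its underside.
- driver: Screwdriver lying on the bench; bystander.
Things that resemble listed ones, but are neither listed nor needed, are in the scene too. Several things have the shape of the cassette; the one meant has the colours described above.

How it is judged:
On the way:
1. the cassette's nose, under the bridge, has pushed the spring block in by more than 4 mm (value of joint buffer above 0.004 m and x of cassette_nose in the frame of dock above 0.06 m), for 0.1 s.
At the end, for the whole second after the job is handed in: The cassette lies flat (within 0.05 rad) on the cradle floor (both ends within 4 mm of it), nose under the bridge and within 7 mm of the middle line, tail behind the lip and within 5 mm of it, the spring block held in by at least 1.5 mm, everything at rest (x of cassette_nose in the frame of dock between 0.065 and 0.0745 m and y of cassette_nose in the frame of dock between -0.007 and 0.007 m and x of cassette_tail in the frame of dock between -0.105 and -0.095 m and z of cassette_tail in the frame of dock between 0.008 and 0.016 m and z of cassette_nose in the frame of dock between 0.008 and 0.016 m and angle between cassette's own z axis and vertical below 0.05 rad and value of joint buffer above 0.0015 m and linear speed of cassette below 0.01 m/s and angular speed of cassette below 0.1 rad/s); the robot touches nothing.
It fails at once if the cassette is rammed against the dock with more than 80 N (contact force between cassette and dock above 80 N).
It fails at once if the spring block is driven to the end of its travel (beyond 7.7 mm) (value of joint buffer above 0.0077 m).
It fails at once if the beaker is moved by more than 20 mm (distance of beaker from where it was at the start of the episode above 0.02 m).
It fails at once if the bottle is moved by more than 20 mm (distance of reagent from where it was at the start of the episode above 0.02 m).
It fails at once if the screwdriver is moved by more than 20 mm (distance of driver from where it was at the start of the episode above 0.02 m).
It also fails if it takes over 51 s, if anything falls off the work surface, if the arm or the gripper's body presses on something with over 40 N, if the wrist force passes 120 N, or if a joint passes its speed limit or range.

ROBOT

A 7-joint arm with a two-finger parallel gripper is mounted at the origin on the work surface. World frame = base frame: x ahead of the robot, y to its left, z up, the work surface at z = 0. Lengths are in m, angles in rad, forces in N, time in s.
With the tool pointing down it reaches from about 0.35 to 0.9 m from the base axis. Payload 19.9 kg.
Tool frame: the origin (TCP) lies on the centre line of the jaws, within the pads' length; the fingertips stand 19 mm ahead of it and the grasp point (between the pads) is the TCP (arm.tcp_to_tips is the distance from the TCP to the fingertips, in m); z points along the fingers, x is the direction in which the jaws open and shut, and the axes are right-handed (so a half turn about z gives the same grasp; the last joint's range is limited). The gripper opens to 94 mm and grips with 3 to 60 N. Pads are 16 mm wide; open, the fingers measure 119 mm over their backs; the gripper's body (75 mm by 177 mm) begins 78 mm behind the grasp point.
Start: joints at [-1.331, 0.417, -0.01, 1.614, 0.005, 1.111, -0.053], TCP at [0.173, 0.601, 0.196] pointing down, gripper open.
Joint ranges: [-2.81, 2.81], [-0.39, 2.02], [-1.27, 1.25], [0.06, 2.57], [-1.19, 4.33], [0.19, 2], [-2.82, 2.82]. Speed limits (rad/s): [1.89, 1.89, 2.39, 2.39, 3.01, 3.01, 3.01].

INTERFACE

Orientations are given as a 3x3 rotation matrix whose columns are the frame's x, y, z axes.
In Python, from workcell import telemetry, eyes, job_done, arm gives the robot as it stands. The module is installed in compiled form; this text tells all that it offers.
- The arm moves only by the tool move_arm, never from a script. Its arguments are lists of equal length, an entry for each row: "dp": the shift along the tool's x, y, z in mm, a list of three; "turn": the turn, a rotation vector about the tool's x, y, z in rad, a list of three. A call has 1 to 10 rows; each row shifts and turns the commanded pose from where the row before left it, along the tool's axes as they then stand; what a row does not reach is not made up. A row lasts 1/8 s, in which the tool goes at most 62.5 mm and 10.7 degrees, less where a joint would pass 70% of its speed; a pose out of reach is approached as far as the arm can. A call is refused whole if a number of a shift passes 62.5 or a number of a turn 0.188, either way. A call with a gripper value outside its range is refused whole. "gripper" is the gripper's target within -1 to 1 (shut at 1, half-way at 0, fully open at -1), set as the call begins (left out, the last holds). The fingers move at their own pace and stop on an object; "grip_force" is the grip in N (left out, the last holds). Time passes only in rows, so rows that do not move let the fingers close. It gives the time, the measured TCP pose, the force and the opening at its end, in the units of the state.
- telemetry.sense(): the state, without advancing time (a new reading comes with each control period).
- eyes.read_camera(name): name is "scene" or "top" or "wrist"; returns a dict with "color" (480x640x3 uint8, red, green, blue), "fx", "fy", "cx", "cy" (pixels), "k1" (the pictures are not rectified: a ray, as slopes to the right and down, at radius r is drawn at 1 + k1 r^2 times it, then the intrinsics apply), "extrinsics" (4x4, takes a point from camera to world coordinates). Camera axes: x right, y down, z forward; pixel columns grow to the right and rows downward; lengths in m; the calibration is good to about 2 mm. A picture is of the moment at which its call begins. There is no depth.
- job_done(): hands the job in, once; it reports no verdict.
The state is a dict: "clock": time; "q": joint angles; "qd": joint speeds; "joint_torque": joint torques, N m; "tcp_pos": TCP position; "orientation": TCP orientation; "force": force on the tool from outside, world axes, zero at the start; "moment": the same for the moment, N m; "finger_gap": finger opening in m.
Only numpy, scipy, OpenCV 4.12 (cv2) and the standard library are available. Lean on these libraries where they do the work, as an engineer would, in place of code of your own. Each camera call takes 0.05 s, during which the arm holds its last target. There are 200 camera calls.

## Working session

There is one attempt and no reset: what is moved stays moved. The work goes in short steps, Python scripts to look and compute and a tool call to move; the robot and the scene stay as the last step left them, time stands still between calls to the robot, and variables do not carry over. Pictures are saved under pics/ and viewed, about 8 in all and at most 12, crops included, and the job is handed in when it is done.

Besides the shell and the picture viewer there is one more tool, called by a JSON object that holds its "name" and its "arguments". move_arm: Moves the arm, as the interface text tells. Its arguments: {"type":"object","properties":{"dp":{"type":"array"},"turn":{"type":"array"},"gripper":{"type":"number"},"grip_force":{"type":"number"}},"required":["dp","turn"]}

```bash
mkdir -p pics; cat > h.py <<'E'
import numpy as np, cv2
from workcell import telemetry, eyes, job_done, arm
def ray(c,u,v):
    xd=(u-c['cx'])/c['fx']; yd=(v-c['cy'])/c['fy']; x,y=xd,yd
    for _ in range(20):
        s=1+c['k1']*(x*x+y*y); x,y=xd/s,yd/s
    T=c['extrinsics']; return T[:3,3], T[:3,:3]@np.array([x,y,1.])
def onz(c,u,v,z):
    o,d=ray(c,u,v); return o+d*(z-o[2])/d[2]
def proj(c,p):
    T=c['extrinsics']; q=T[:3,:3].T@(np.asarray(p)-T[:3,3]); x,y=q[:2]/q[2]; s=1+c['k1']*(x*x+y*y)
    return np.array([c['fx']*x*s+c['cx'],c['fy']*y*s+c['cy']])
def save(c,n): cv2.imwrite('pics/'+n,c['color'][:,:,::-1])
E
python3 - <<'E'
from h import *
import pickle
s=telemetry.sense(); print(s)
d={n:eyes.read_camera(n) for n in('scene','top')}
for n in d: save(d[n],n+'0.png'); print(n,d[n]['fx'],d[n]['k1'],d[n]['extrinsics'].round(3).tolist())
pickle.dump(d,open('c0.pkl','wb'))
E
```

```text
{'clock': 0.0, 'q': array([-1.33149645,  0.4179815 , -0.01027434,  1.61419465,  0.00470711,
        1.11069125, -0.05297895]), 'qd': array([ 0.00083505,  0.00200982, -0.00228881,  0.00064191,  0.00056819,
        0.00036014,  0.00025498]), 'joint_torque': array([ 1.47300175e-04, -8.51256251e+01,  6.38688505e-01, -4.26008177e+01,
       -4.88906843e-02,  1.86118676e-02,  1.09475002e-04]), 'tcp_pos': array([0.17312427, 0.6001265 , 0.19491213]), 'orientation': array([[ 2.77118040e-01,  9.60835852e-01, -2.39135047e-04],
       [ 9.60835073e-01, -2.77118121e-01, -1.22857435e-03],
       [-1.24672694e-03,  1.10690777e-04, -9.99999217e-01]]), 'force': array([-0.32752799, -0.2821902 ,  0.12401071]), 'moment': array([0.03258423, 0.01141384, 0.01315929]), 'finger_gap': 0.09431227704505733}
scene 467.3604249806856 -0.11169991130236119 [[0.272, 0.757, -0.594, 1.116], [0.962, -0.205, 0.18, -0.179], [0.015, -0.62, -0.784, 0.874], [0.0, 0.0, 0.0, 1.0]]
top 520.3711126809283 -0.14229699092319434 [[0.011, -0.998, 0.066, 0.456], [-1.0, -0.01, 0.013, -0.025], [-0.013, -0.066, -0.998, 1.305], [0.0, 0.0, 0.0, 1.0]]
```

View pics/top0.png

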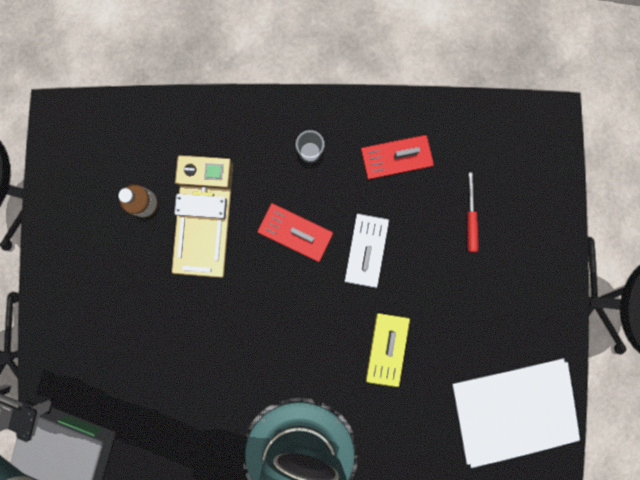

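View pics/scene0.png

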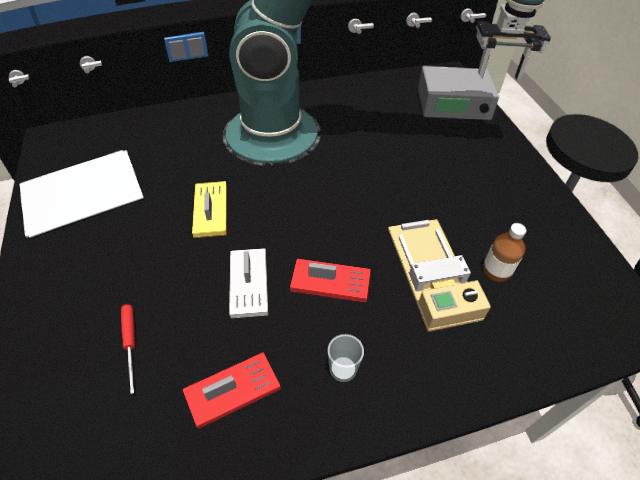

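Candidates with the cassette's shape (top view): red (295,232), red (397,157), white/aluminium (367,250) and yellow (388,350). The bare-metal one at (367,250) fits. It is aluminium-coloured with a grey tab, its nose points away from the robot, and it is beside the dock. I'll confirm it in a crop and measure.

```bash
python3 - <<'E'
from h import *
import pickle
d=pickle.load(open('c0.pkl','rb')); t=d['top']; im=t['color']
a=cv2.resize(im[190:310,320:420],None,fx=4,fy=4,interpolation=2)
b=cv2.resize(im[140:290,155:255],None,fx=4,fy=4,interpolation=2)[:600]
h=np.zeros((600,800,3),np.uint8); h[:480,:400]=a; h[:,400:]=b
cv2.imwrite('pics/crop1.png',h[:,:,::-1])
hsv=cv2.cvtColor(im,cv2.COLOR_RGB2HSV)
def big(m,box):
    k=np.zeros(m.shape,np.uint8); y0,y1,x0,x1=box; k[y0:y1,x0:x1]=m[y0:y1,x0:x1]
    k=cv2.morphologyEx(k,cv2.MORPH_CLOSE,np.ones((5,5)))
    c=max(cv2.findContours(k,0,1)[0],key=cv2.contourArea); return c
def rect(pts):
    r=cv2.minAreaRect((pts*1000).astype(np.float32)); return r, cv2.boxPoints(r).round(1).tolist()
c=big(((hsv[...,1]<60)&(hsv[...,2]>130)).astype(np.uint8)*255,(190,310,320,420))
print('cass',rect(np.array([onz(t,*p[0],.018)[:2] for p in c])))
c=big(((hsv[...,1]>60)&(hsv[...,2]>100)&(hsv[...,0]<35)&(hsv[...,0]>15)).astype(np.uint8)*255,(140,290,160,245))
print('dock',rect(np.array([onz(t,*p[0],.012)[:2] for p in c])), cv2.boxPoints(cv2.minAreaRect(c)))
E
```

```text
cass (((515.003662109375, -161.70843505859375), (82.88304138183594, 172.1875762939453), 80.14083862304688), [[423.1000061035156, -187.8000030517578], [592.7000122070312, -217.3000030517578], [606.9000244140625, -135.60000610351562], [437.29998779296875, -106.0999984741211]])
dock (((599.108154296875, 256.62689208984375), (145.16616821289062, 303.4624328613281), 86.8395004272461), [[443.6000061035156, 192.5], [746.5999755859375, 175.8000030517578], [754.5999755859375, 320.70001220703125], [451.6000061035156, 337.5]]) [[169.87292 274.41437]
 [176.18231 154.53589]
 [232.02762 157.4751 ]
 [225.71823 277.35358]]
```

View pics/crop1.png

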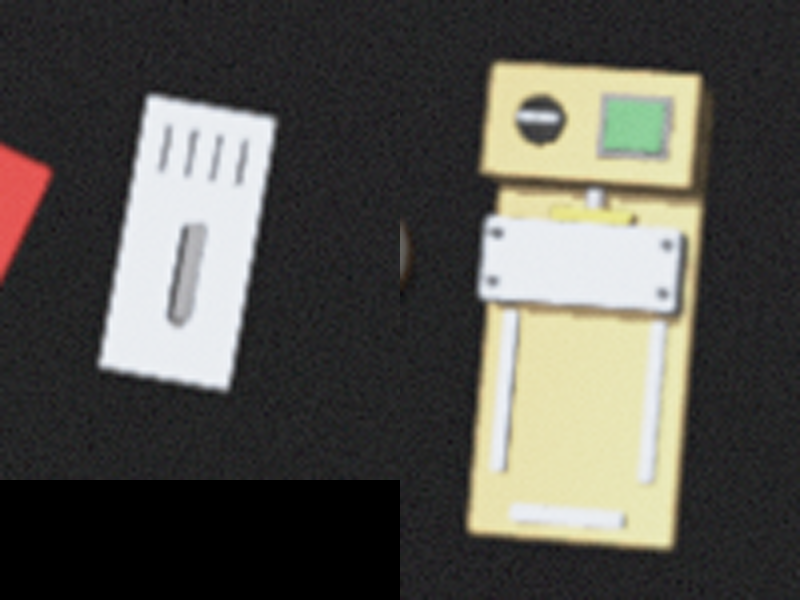

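The crop confirms it: a light metal slab with a grey tab and its nose grooves pointing away from the robot. It is centred near (0.515,-0.162) with yaw ≈ -0.17. I'll pass over the dock for a close look on the way.

{"name": "move_arm", "arguments": {"dp": [[-25.5,41.4,-10.5],[-25.5,41.4,-10.5],[-25.5,41.4,-10.5],[-25.5,41.4,-10.5],[-25.5,41.4,-10.5],[-25.5,41.4,-10.5],[-25.5,41.4,-10.5],[-25.5,41.4,-10.5],[-25.5,41.4,-10.5],[-25.5,41.4,-10.5]], "turn": [[0,0,0],[0,0,0],[0,0,0],[0,0,0],[0,0,0],[0,0,0],[0,0,0],[0,0,0],[0,0,0],[0,0,0]], "gripper": -1}}

```text
clock: 1.35
tcp_pos: [0.5011, 0.2394, 0.3008]
orientation: [[0.277, 0.961, -0.0], [0.961, -0.277, -0.0], [-0.0, -0.0, -1.0]]
force: [-0.1, 1.1, 0.8]
finger_gap: 0.0939
```

{"name": "move_arm", "arguments": {"dp": [[0,0,0],[0,0,0],[0,0,0]], "turn": [[0,0,-0.113],[0,0,-0.113],[0,0,0]]}}

```text
clock: 1.72
tcp_pos: [0.5002, 0.2406, 0.3003]
orientation: [[0.055, 0.998, -0.0], [0.998, -0.055, -0.0], [-0.0, -0.0, -1.0]]
force: [-0.0, -0.5, -1.1]
finger_gap: 0.0938
```

```bash
python3 - <<'E'
from h import *
import pickle
c=eyes.read_camera('wrist'); save(c,'w1.png'); pickle.dump(c,open('w1.pkl','wb'))
s=telemetry.sense(); print(s['tcp_pos'],s['orientation'].round(3).tolist(),c['extrinsics'].round(3).tolist(),c['fx'])
E
```

```text
[0.50019295 0.24068572 0.30036016] [[0.057, 0.998, -0.0], [0.998, -0.057, -0.0], [-0.0, -0.0, -1.0]] [[0.055, 0.965, 0.257, 0.425], [0.998, -0.053, -0.014, 0.246], [0.0, 0.258, -0.966, 0.49], [0.0, 0.0, 0.0, 1.0]] 339.07669489277544
```

View pics/w1.png

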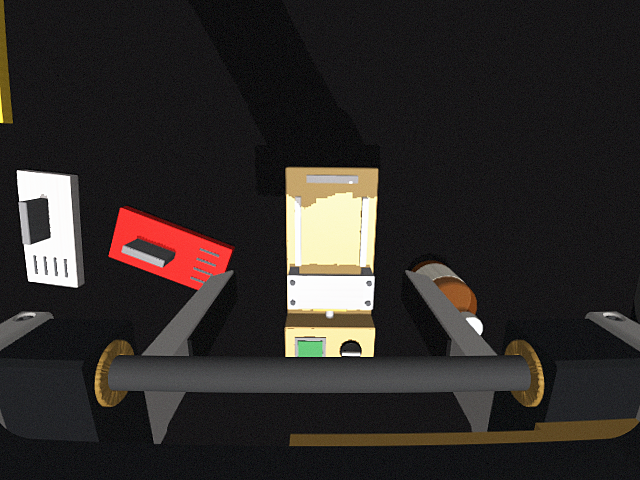

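The wrist view shows the dock squarely: lip at (332,180), rails at x≈297/364 and bridge at (288–374, 268–312). I'll fit its edges.

```bash
python3 - <<'E'
from h import *
import pickle
c=pickle.load(open('w1.pkl','rb')); t=pickle.load(open('c0.pkl','rb'))['top']
im=c['color'].astype(int); sat=(im[...,0]-im[...,2])
L=[];R=[]
for r in range(180,262,3):
    x=np.where((im[r,270:395].max(1)>70))[0]+270
    L.append(onz(c,x[0]-.5,r,.012)[:2]);R.append(onz(c,x[-1]+.5,r,.012)[:2])
L=np.array(L);R=np.array(R)
fl=np.polyfit(L[:,0],L[:,1],1);fr=np.polyfit(R[:,0],R[:,1],1)
print('yaw',np.arctan(fl[0]),np.arctan(fr[0]),'res',np.std(L[:,1]-np.polyval(fl,L[:,0])))
for x in(.47,.55,.6): print('mid',x,(np.polyval(fl,x)+np.polyval(fr,x))/2, 'w',np.polyval(fl,x)-np.polyval(fr,x))
g=im.max(2)
for u in (295,310,330,350,368): print('col',u,g[162:192,u].tolist(), g[260:275,u].tolist(),g[305:318,u].tolist())
print([onz(c,u,167.5,.012)[:2].round(4) for u in(300,360)])
# top cam
H=cv2.cvtColor(t['color'],cv2.COLOR_RGB2HSV); L=[];R=[]
for r in range(235,270,2):
    x=np.where((t['color'][r,160:250].max(1)>110))[0]+160
    L.append(onz(t,x[0]-.5,r,.012)[:2]);R.append(onz(t,x[-1]+.5,r,.012)[:2])
L=np.array(L);R=np.array(R);fl=np.polyfit(L[:,0],L[:,1],1);fr=np.polyfit(R[:,0],R[:,1],1)
print('top yaw',np.arctan(fl[0]),np.arctan(fr[0]),[(np.polyval(fl,x)+np.polyval(fr,x))/2 for x in(.47,.55,.6)],np.polyval(fl,.5)-np.polyval(fr,.5))
for u in (185,200,215): print(t['color'][258:282,u].max(1).tolist(), t['color'][190:222,u].tolist() if u==185 else '')
E
```

```text
yaw -0.07751624725272499 -0.060126218131832394 res 0.0002571063061049551
mid 0.47 0.26099303723229883 w -0.12940662553157198
mid 0.55 0.25547821088049905 w -0.13080447369080345
mid 0.6 0.25203144441062414 w -0.13167812879032315
col 295 [11, 12, 12, 16, 35, 131, 196, 198, 198, 198, 201, 196, 196, 194, 199, 197, 194, 194, 196, 199, 200, 199, 198, 195, 196, 198, 198, 196, 196, 197] [253, 254, 255, 255, 255, 246, 174, 83, 83, 93, 91, 91, 88, 80, 64] [255, 255, 255, 255, 232, 182, 188, 203, 127, 80, 96, 101, 94]
col 310 [18, 21, 12, 14, 18, 120, 190, 199, 200, 197, 198, 202, 177, 158, 193, 192, 189, 190, 190, 193, 193, 197, 195, 196, 194, 197, 193, 192, 197, 198] [253, 253, 255, 244, 182, 189, 190, 194, 194, 194, 190, 195, 199, 157, 82] [252, 251, 255, 251, 240, 201, 190, 204, 141, 87, 95, 86, 98]
col 330 [17, 16, 19, 11, 14, 96, 179, 197, 202, 202, 204, 200, 175, 153, 204, 195, 195, 196, 193, 193, 197, 197, 193, 204, 202, 201, 200, 199, 196, 194] [252, 253, 253, 255, 246, 189, 191, 197, 192, 191, 193, 199, 194, 168, 102] [251, 251, 255, 248, 252, 253, 255, 255, 252, 252, 255, 228, 180]
c
[... 987 characters left out ...]
17, 193], [229, 232, 236], [233, 237, 241], [233, 236, 240], [234, 237, 241], [233, 237, 240], [233, 237, 241], [234, 237, 240], [233, 236, 239], [234, 236, 240], [234, 236, 240], [232, 236, 239], [233, 236, 240], [234, 237, 240], [234, 237, 240], [235, 237, 241], [233, 237, 240], [235, 238, 241], [234, 238, 241], [235, 238, 242], [215, 219, 224], [151, 145, 136], [158, 138, 104], [195, 178, 136], [214, 201, 158], [214, 202, 157], [218, 209, 160], [219, 210, 159]]
[233, 232, 232, 233, 231, 232, 233, 233, 232, 234, 240, 242, 239, 230, 231, 233, 224, 153, 74, 38, 36, 41, 34, 36] 
[237, 232, 224, 224, 232, 234, 233, 231, 232, 234, 233, 232, 233, 234, 233, 232, 233, 227, 171, 87, 38, 38, 28, 45]
```

```bash
cat >> h.py <<'E'
YAW=-0.069; O=np.array([.569,.2535,0])
def drot(a=YAW): return np.array([[np.cos(a),-np.sin(a),0],[np.sin(a),np.cos(a),0],[0,0,1.]])
def todock(p): return drot().T@(np.asarray(p)-O)
E
python3 - <<'E'
from h import *
import pickle
c=pickle.load(open('w1.pkl','rb')); t=pickle.load(open('c0.pkl','rb'))['top']
f=lambda n,p:print(n,(todock(p)*1000).round(1))
f('w near',onz(c,330,167.3,.012)); f('t near -120',onz(t,200,274.6,.012))
f('t bridge L 25',onz(t,185,214.5,.05));f('t bridge far 75',onz(t,185,194.3,.05))
f('w bridge far',onz(c,310,309.5,.05));f('w lip near top -110',onz(c,330,175,.025));f('w lip in top -100',onz(c,330,184,.025))
f('w bridge near',onz(c,330,273.3,.05));f('w bridge far',onz(c,350,310.5,.05)); f('w bridge near l',onz(c,330,264.5,.04))
f('mid',[.55,.2548,0])
E
```

```text
w near [-119.8   -2.1   12. ]
t near -120 [-119.1   -8.8   12. ]
t bridge L 25 [24.9 33.8 50. ]
t bridge far 75 [74.7 38.8 50. ]
w bridge far [ 76.7 -27.4  50. ]
w lip near top -110 [-110.2   -2.3   25. ]
w lip in top -100 [-98.1  -2.   25. ]
w bridge near [21.5 -0.2 50. ]
w bridge far [77.5 29.6 50. ]
w bridge near l [12.2 -0.1 40. ]
mid [-19.  -0.   0.]
```

{"name": "move_arm", "arguments": {"dp": [[-40,0,0],[-40,0,0],[-40,0,0],[-40,0,0],[-40,0,0],[-40,0,0],[-40,0,0],[-40,0,0],[-40,0,0],[-40,0,0]], "turn": [[0,0,0],[0,0,0],[0,0,0],[0,0,0],[0,0,0],[0,0,0],[0,0,0],[0,0,0],[0,0,0],[0,0,0]]}}

```text
clock: 3.02
tcp_pos: [0.4782, -0.1597, 0.3007]
orientation: [[0.057, 0.998, 0.0], [0.998, -0.057, 0.0], [0.0, 0.0, -1.0]]
force: [0.3, -1.0, 0.6]
finger_gap: 0.094
```

{"name": "move_arm", "arguments": {"dp": [[0,17,50],[0,0,50],[0,0,0]], "turn": [[0,0,0.115],[0,0,0],[0,0,0]]}}

```text
clock: 3.4
tcp_pos: [0.4937, -0.1591, 0.1983]
orientation: [[0.171, 0.985, -0.005], [0.985, -0.171, 0.0], [-0.001, -0.005, -1.0]]
force: [-0.3, 0.1, 0.7]
finger_gap: 0.0938
```

```bash
python3 - <<'E'
from h import *
import pickle
c=eyes.read_camera('wrist'); save(c,'w2.png'); pickle.dump(c,open('w2.pkl','wb'))
s=telemetry.sense(); print(s['tcp_pos'],s['orientation'].round(3).tolist())
E
```

```text
[ 0.49494629 -0.1595191   0.20074271] [[0.171, 0.985, -0.002], [0.985, -0.171, -0.0], [-0.001, -0.002, -1.0]]
```

View pics/w2.png

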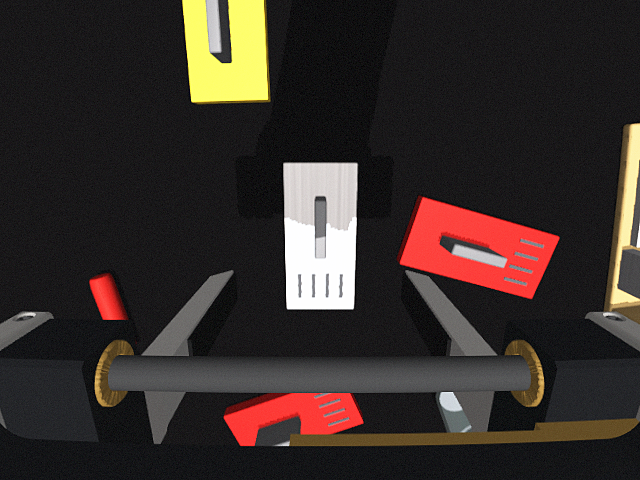

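Cassette centred between the jaws, at (284–357, 163–309), with the tab at (320,228). Measuring its pose here.

```bash
python3 - <<'E'
from h import *
import pickle
c=pickle.load(open('w2.pkl','rb')); g=c['color'].max(2).astype(int)
L=[];R=[]
for r in range(170,303,4):
    x=np.where(g[r,265:375]>70)[0]+265
    L.append(onz(c,x[0]-.5,r,.018)[:2]);R.append(onz(c,x[-1]+.5,r,.018)[:2])
L=np.array(L);R=np.array(R);fl=np.polyfit(L[:,0],L[:,1],1);fr=np.polyfit(R[:,0],R[:,1],1)
print('yaw',np.arctan(fl[0]),np.arctan(fr[0]))
yw=(np.arctan(fl[0])+np.arctan(fr[0]))/2
tail=np.where(g[150:200,335]>70)[0][0]+150-.5; nose=np.where(g[250:330,335]>70)[0][-1]+250.5
A=onz(c,335,tail,.018);B=onz(c,335,nose,.018); print('len',np.linalg.norm(A-B),tail,nose)
ctrx=(A[0]+B[0])/2; print('center x~',ctrx)
xg=ctrx-.02*np.cos(yw); print('grip',xg,(np.polyval(fl,xg)+np.polyval(fr,xg))/2,'w',np.polyval(fl,xg)-np.polyval(fr,xg))
E
```

```text
yaw -0.17360251872262633 -0.16922507186767702
len 0.1722905010647769 161.5 309.5
center x~ 0.5184610306804843
grip 0.49875413882491604 -0.15797671937562355 w -0.08195974804672473
```

{"name": "move_arm", "arguments": {"dp": [[2,0.6,26],[0,0,26],[0,0,26],[0,0,26],[0,0,26],[0,0,20],[0,0,6.7],[0,0,0]], "turn": [[0,0,0],[0,0,0],[0,0,0],[0,0,0],[0,0,0],[0,0,0],[0,0,0],[0,0,0]]}}

```text
clock: 4.45
tcp_pos: [0.4973, -0.1578, 0.0452]
orientation: [[0.169, 0.986, 0.002], [0.986, -0.169, -0.0], [0.0, 0.002, -1.0]]
force: [-0.3, -0.1, 0.3]
finger_gap: 0.0942
```

{"name": "move_arm", "arguments": {"dp": [[0,0,0],[0,0,0],[0,0,0],[0,0,0],[0,0,0],[0,0,0],[0,0,0],[0,0,0]], "turn": [[0,0,0],[0,0,0],[0,0,0],[0,0,0],[0,0,0],[0,0,0],[0,0,0],[0,0,0]], "gripper": 1, "grip_force": 50}}

```text
clock: 5.45
tcp_pos: [0.4963, -0.1577, 0.0439]
orientation: [[0.169, 0.986, -0.0], [0.986, -0.169, -0.0], [-0.0, -0.0, -1.0]]
force: [0.2, -1.1, -0.5]
finger_gap: 0.0173
```

{"name": "move_arm", "arguments": {"dp": [[0,0,0],[0,0,0],[0,0,0],[0,0,-10],[0,0,-20],[0,0,-25],[0,0,-25],[0,0,-25],[0,0,-5],[0,0,0]], "turn": [[0,0,0],[0,0,0],[0,0,0],[0,0,0],[0,0,0],[0,0,0],[0,0,0],[0,0,0],[0,0,0],[0,0,0]]}}

```text
clock: 6.7
tcp_pos: [0.4962, -0.1575, 0.1537]
orientation: [[0.169, 0.986, -0.0], [0.986, -0.169, 0.0], [0.0, -0.0, -1.0]]
force: [0.2, 0.8, -3.9]
finger_gap: 0.011
```

Gripped, with about 0.4 kg on the wrist. I'll carry it to hover over the dock, pitched nose-down.

{"name": "move_arm", "arguments": {"dp": [[0,0,0],[45,-5.5,0],[48,-6,0],[48,-6,0],[48,-6,0],[48,-6,0],[48,-6,0],[48,-6,0],[48,-6,0],[34.1,-3.3,0]], "turn": [[0,0,-0.101],[0,0,0],[0,0,0],[0,0,0],[0,0,0],[0,0,0],[0,0,0],[0,0,0],[0,0,0],[0,0,0]]}}

```text
clock: 7.95
tcp_pos: [0.473, 0.2618, 0.1525]
orientation: [[0.067, 0.998, -0.002], [0.998, -0.067, -0.001], [-0.001, -0.002, -1.0]]
force: [-0.6, -0.1, -3.6]
finger_gap: 0.0112
```

{"name": "move_arm", "arguments": {"dp": [[0,0,14],[0,0,14],[0,0,0],[0,0,0]], "turn": [[0,0,0],[0,0,0],[0.1,0,0],[0,0,0]]}}

```text
clock: 8.45
tcp_pos: [0.4752, 0.258, 0.1246]
orientation: [[0.072, 0.992, -0.1], [0.997, -0.072, 0.006], [-0.002, -0.1, -0.995]]
force: [0.8, 0.2, -3.6]
finger_gap: 0.0109
```

```bash
python3 - <<'E'
from h import *
import pickle
d={n:eyes.read_camera(n) for n in('wrist','scene','top')}; pickle.dump(d,open('c3.pkl','wb'))
save(d['wrist'],'w3.png')
s=telemetry.sense(); print(s['tcp_pos'],s['orientation'].round(4).tolist(),s['force'],s['finger_gap'],todock(s['tcp_pos']))
a=cv2.resize(d['scene']['color'][150:350,330:530],(400,400)); b=cv2.resize(d['top']['color'][140:300,140:300],(400,400))
cv2.imwrite('pics/st3.png',np.hstack([a,b])[:,:,::-1])
E
```

```text
[0.47399265 0.25929627 0.12540795] [[0.0695, 0.9927, -0.0984], [0.9976, -0.0692, 0.0063], [-0.0005, -0.0986, -0.9951]] [-1.13120516  1.01097537 -3.45879167] 0.010565710283563562 [-0.0951809  -0.00076783  0.12540795]
```

View pics/w3.png

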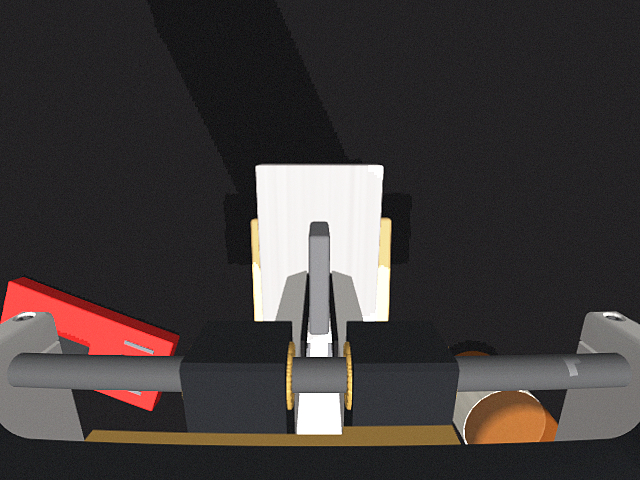

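View pics/st3.png

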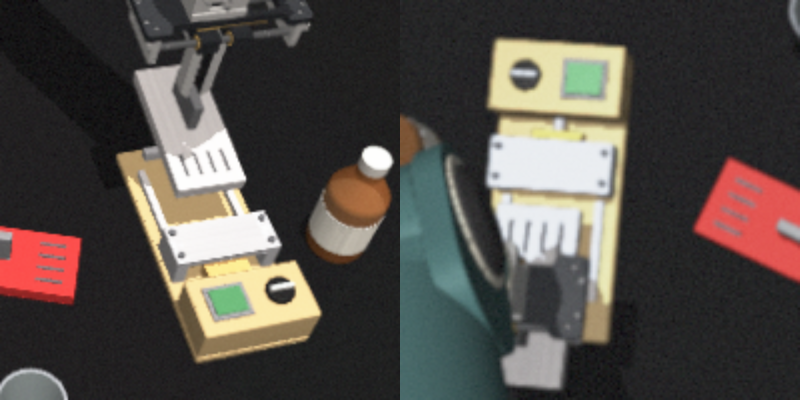

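Cassette held, tilted, above the dock; the plate edges (≈252, ≈391) flank the slab (257–383) in the wrist view. I'll measure the lateral offset in this same image.

```bash
python3 - <<'E'
from h import *
import pickle
c=pickle.load(open('c3.pkl','rb'))['wrist']; im=c['color'].astype(int); g=im.max(2)
s=telemetry.sense(); R=s['orientation']; p=s['tcp_pos']
def plane(u,v,h): # intersect slab plane: tool z = h
    o,d=ray(c,u,v); k=(h-(o-p)@R[:,2])/(d@R[:,2]); return R.T@(o+k*d-p)
for r in range(235,316,16):
    x=np.where(g[r,235:405]>60)[0]+235; a=todock(onz(c,x[0]-.5,r,.012));b=todock(onz(c,x[-1]+.5,r,.012))
    print(r,x[0],x[-1],'plate dock-y',(a[:2]*1e3).round(1),(b[:2]*1e3).round(1),'mid',((a+b)[1]*500).round(2))
for r in range(170,215,10):
    x=np.where(g[r,245:400]>60)[0]+245; a=plane(x[0]-.5,r,.026);b=plane(x[-1]+.5,r,.026); print(r,x[0],x[-1],(a*1e3).round(1),(b*1e3).round(1))
print('tail y tool', (plane(320,np.where(g[150:200,320]>60)[0][0]+149.5,.026)*1e3).round(1))
print(todock(p)*1e3)
E
```

```text
235 251 391 plate dock-y [-104.8  -64.3] [-104.5   65.6] mid 0.67
251 251 390 plate dock-y [-89.8 -64.8] [-89.5  65.1] mid 0.18
267 252 390 plate dock-y [-74.6 -64.4] [-74.2  65.6] mid 0.62
283 253 389 plate dock-y [-59.1 -64. ] [-58.7  65.2] mid 0.6
299 253 389 plate dock-y [-43.3 -64.6] [-43.   65.7] mid 0.57
315 254 388 plate dock-y [-27.2 -64.2] [-26.9  65.3] mid 0.54
170 255 383 [-40.4 -62.   26. ] [ 40.  -61.8  26. ]
180 256 382 [-40.  -55.8  26. ] [ 39.6 -55.6  26. ]
190 256 382 [-40.3 -49.6  26. ] [ 39.9 -49.4  26. ]
200 257 381 [-40.  -43.2  26. ] [ 39.5 -43.   26. ]
210 257 381 [-40.3 -36.8  26. ] [ 39.8 -36.6  26. ]
tail y tool [  0.4 -65.8  26. ]
[-95.18089775  -0.76783334 125.40795365]
```

{"name": "move_arm", "arguments": {"dp": [[1.5,2,6.2],[0,2,6.2],[0,2,6.2],[0,2,6.2],[0,2,6.2],[0,2,6.2],[0,2,6.2],[0,2,6.2],[0,0,0],[0,0,0]], "turn": [[0,0,0],[0,0,0],[0,0,0],[0,0,0],[0,0,0],[0,0,0],[0,0,0],[0,0,0],[0,0,0],[0,0,0]]}}

```text
clock: 9.85
tcp_pos: [0.4853, 0.2607, 0.075]
orientation: [[0.069, 0.993, -0.099], [0.998, -0.068, 0.007], [-0.0, -0.1, -0.995]]
force: [-0.7, 1.2, -3.1]
finger_gap: 0.0108
```

```bash
cat >> h.py <<'E'
def rep():
    s=telemetry.sense(); R=s['orientation']; p=s['tcp_pos']
    for n,v in(('nose',[0,.1042,.044]),('tail',[0,-.0658,.044])): print(n,((todock(p+R@np.array(v))-[0,0,.012])*1e3).round(1))
    print('pitch',np.arcsin(-R[2,1]).round(4),'yawerr',(np.arctan2(R[1,1],R[0,1])-YAW).round(4),'F dock',(drot().T@s['force']).round(1),s['clock'])
E
python3 - <<'E'
from h import *
rep(); d={n:eyes.read_camera(n) for n in('scene','wrist')}
a=cv2.resize(d['scene']['color'][190:340,370:520],(600,600),interpolation=2)
cv2.imwrite('pics/s4.png',a[:,:,::-1])
rep()
E
```

```text
nose [15.3  1.4  8.9]
tail [-153.9    1.4   25.8]
pitch 0.0998 yawerr 0.0002 F dock [-0.8  1.2 -3.1] 9.85
nose [15.3  1.5  9. ]
tail [-153.8    1.4   25.9]
pitch 0.0997 yawerr 0.0003 F dock [-0.1  0.3 -3.1] 9.95
```

View pics/s4.png

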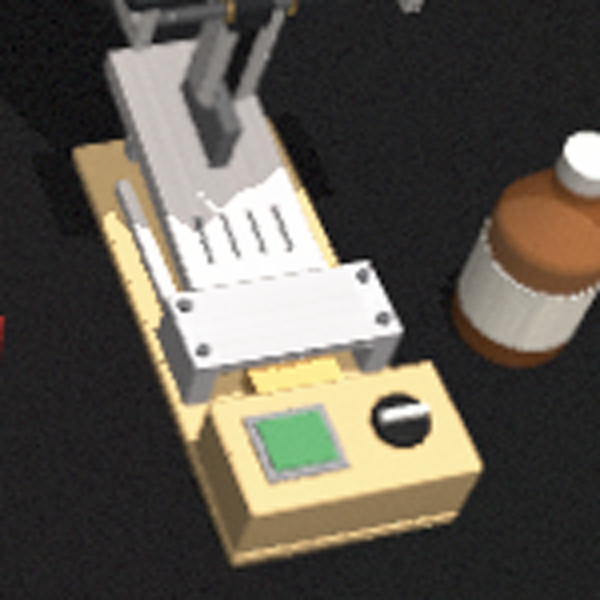

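The slab is entering the bridge opening and sits centred between the rails (view: nose at about (265,280), bridge edge above it). Now lowering slightly and sliding in to just short of the spring block.

{"name": "move_arm", "arguments": {"dp": [[-0.7,2.6,1.3],[0,2.6,1.2],[0,5,-0.2],[0,5,-0.2],[0,5,-0.2],[0,5,-0.2],[0,5,-0.2],[0,5,-0.2],[0,5,-0.2],[0,0,0]], "turn": [[0,0,0],[0,0,0],[0,0,0],[0,0,0],[0,0,0],[0,0,0],[0,0,0],[0,0,0],[0,0,0],[0,0,0]]}}

```text
clock: 11.2
tcp_pos: [0.5253, 0.2571, 0.0697]
orientation: [[0.069, 0.993, -0.099], [0.998, -0.069, 0.007], [-0.0, -0.1, -0.995]]
force: [-0.8, -0.1, -4.7]
finger_gap: 0.0113
```

```bash
python3 -c "
from h import *
rep()"
```

```text
nose [55.4  0.5  3.6]
tail [-113.7    0.5   20.5]
pitch 0.0999 yawerr -0.0002 F dock [-0.8 -0.2 -4.7] 11.2
```

{"name": "move_arm", "arguments": {"dp": [[0,3,0],[0,3,0],[0,2,0],[0,0,0],[0,0,0]], "turn": [[0,0,0],[0,0,0],[0,0,0],[0,0,0],[0,0,0]]}}

```text
clock: 11.82
tcp_pos: [0.5328, 0.2567, 0.069]
orientation: [[0.069, 0.993, -0.1], [0.998, -0.068, 0.007], [-0.0, -0.1, -0.995]]
force: [-0.3, -0.3, -3.1]
finger_gap: 0.0108
```

{"name": "move_arm", "arguments": {"dp": [[0,1,-0.1],[0,1,-0.1],[0,0,0],[0,0,0]], "turn": [[0,0,0],[0,0,0],[0,0,0],[0,0,0]]}}

```text
clock: 12.32
tcp_pos: [0.5349, 0.2565, 0.069]
orientation: [[0.069, 0.993, -0.1], [0.998, -0.068, 0.007], [-0.0, -0.1, -0.995]]
force: [0.9, -0.2, -2.9]
finger_gap: 0.0109
```

{"name": "move_arm", "arguments": {"dp": [[0,1,-0.1],[0,1,-0.1],[0,0,0],[0,0,0]], "turn": [[0,0,0],[0,0,0],[0,0,0],[0,0,0]]}}

```text
clock: 12.82
tcp_pos: [0.5365, 0.2564, 0.0689]
orientation: [[0.069, 0.993, -0.1], [0.998, -0.068, 0.007], [-0.0, -0.101, -0.995]]
force: [-5.2, 0.3, -1.6]
finger_gap: 0.0112
```

```bash
python3 -c "
from h import *
rep()"
```

```text
nose [66.6  0.7  2.7]
tail [-102.5    0.6   19.8]
pitch 0.1007 yawerr 0.0003 F dock [-5.2 -0.1 -1.6] 12.825
```

Contact force 5 N right where the block's face should be. Pushing gently.

{"name": "move_arm", "arguments": {"dp": [[0,1,-0.1],[0,1,-0.1],[0,1,-0.1],[0,0,0],[0,0,0]], "turn": [[0,0,0],[0,0,0],[0,0,0],[0,0,0],[0,0,0]]}}

```text
clock: 13.45
tcp_pos: [0.539, 0.2563, 0.0689]
orientation: [[0.068, 0.993, -0.101], [0.998, -0.068, 0.007], [-0.0, -0.102, -0.995]]
force: [-8.3, 0.7, -0.1]
finger_gap: 0.0113
```

{"name": "move_arm", "arguments": {"dp": [[0,1,-0.1],[0,1,-0.1],[0,0,0],[0,0,0]], "turn": [[0,0,0],[0,0,0],[0,0,0],[0,0,0]]}}

```text
clock: 13.95
tcp_pos: [0.5406, 0.2563, 0.0688]
orientation: [[0.068, 0.992, -0.102], [0.998, -0.068, 0.007], [-0.0, -0.102, -0.995]]
force: [-9.9, 0.8, 1.9]
finger_gap: 0.011
```

```bash
python3 -c "
from h import *
rep()"
```

```text
nose [70.6  0.9  2.4]
tail [-98.5   0.7  19.8]
pitch 0.1025 yawerr 0.0007 F dock [-10.    0.1   1.9] 13.95
```

{"name": "move_arm", "arguments": {"dp": [[0,1,-0.2],[0,1,-0.2],[0,0,0],[0,0,0]], "turn": [[0,0,0],[0,0,0],[0,0,0],[0,0,0]]}}

```text
clock: 14.45
tcp_pos: [0.5422, 0.2562, 0.069]
orientation: [[0.068, 0.992, -0.103], [0.998, -0.068, 0.007], [-0.0, -0.103, -0.995]]
force: [-12.5, 0.3, 2.7]
finger_gap: 0.0113
```

```bash
python3 - <<'E'
from h import *
rep()
d={n:eyes.read_camera(n) for n in('scene','wrist')}
a=cv2.resize(d['scene']['color'][200:320,370:490],(400,400),interpolation=2)
b=cv2.resize(d['wrist']['color'][120:320,220:420],(400,400),interpolation=2)
cv2.imwrite('pics/s5.png',np.hstack([a,b])[:,:,::-1])
g=d['wrist']['color'].max(2); s=telemetry.sense(); R=s['orientation']; p=s['tcp_pos']; c=d['wrist']
def plane(u,v,h):
    o,dd=ray(c,u,v); k=(h-(o-p)@R[:,2])/(dd@R[:,2]); return R.T@(o+k*dd-p)
r=np.where(g[140:200,320]>60)[0][0]+139.5; print(r,(plane(320,r,.026)*1e3).round(1))
for q in (r+8,r+28):
    x=np.where(g[int(q),245:400]>60)[0]+245; print(x[0],x[-1])
E
```

```text
nose [72.2  0.9  2.5]
tail [-96.9   0.8  20. ]
pitch 0.1033 yawerr 0.0009 F dock [-12.4  -0.6   2.7] 14.45
139.5 [  1.5 -81.5  26. ]
245 399
245 399
```

View pics/s5.png

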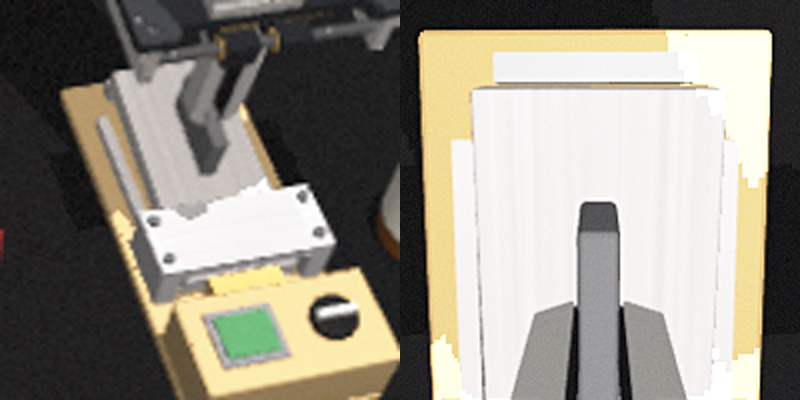

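The nose is under the bridge. In the wrist crop the tail edge (≈row 164) sits just inside the lip, with a thin gap of floor visible. Force is 12.5 N, so about 5.4 mm of travel. Now rotating the tail down about the nose.

{"name": "move_arm", "arguments": {"dp": [[0,-0.7,2.3],[0,-0.7,2.3],[0,-0.8,2.2],[0,0,0],[0,0,0]], "turn": [[-0.02,0,0],[-0.02,0,0],[-0.02,0,0],[0,0,0],[0,0,0]]}}

```text
clock: 15.18
tcp_pos: [0.5394, 0.2564, 0.0623]
orientation: [[0.068, 0.997, -0.043], [0.998, -0.068, 0.002], [-0.001, -0.043, -0.999]]
force: [-11.8, -0.6, 1.7]
finger_gap: 0.0108
```

```bash
python3 -c "
from h import *
rep()"
```

```text
nose [72.5  0.9  1.8]
tail [-97.3   0.7   9.2]
pitch 0.0432 yawerr 0.001 F dock [-11.8  -1.4   1.7] 15.175
```

{"name": "move_arm", "arguments": {"dp": [[0,-0.6,1.8],[0,-0.6,1.8],[0,-0.7,1.6],[0,0,0],[0,0,0]], "turn": [[-0.014,0,0],[-0.014,0,0],[-0.014,0,0],[0,0,0],[0,0,0]]}}

```text
clock: 15.8
tcp_pos: [0.5375, 0.2564, 0.0571]
orientation: [[0.068, 0.998, -0.001], [0.998, -0.068, -0.001], [-0.001, -0.001, -1.0]]
force: [-12.4, -0.0, 2.4]
finger_gap: 0.0111
```

```bash
python3 -c "
from h import *
rep()"
```

```text
nose [72.5  0.8  1. ]
tail [-97.5   0.7   1.2]
pitch 0.001 yawerr 0.0009 F dock [-12.4  -0.9   2.4] 15.8
```

{"name": "move_arm", "arguments": {"dp": [[0,0,0.6],[0,0,0.6],[0,0,0],[0,0,0]], "turn": [[0,0,0],[0,0,0],[0,0,0],[0,0,0]]}}

```text
clock: 16.3
tcp_pos: [0.5374, 0.2564, 0.0559]
orientation: [[0.068, 0.998, -0.001], [0.998, -0.068, -0.001], [-0.001, -0.001, -1.0]]
force: [-13.0, -0.7, 2.4]
finger_gap: 0.0109
```

{"name": "move_arm", "arguments": {"dp": [[0,-0.8,0.2],[0,-0.8,0.2],[0,0,0],[0,0,0]], "turn": [[0,0,0],[0,0,0],[0,0,0],[0,0,0]]}}

```text
clock: 16.8
tcp_pos: [0.5369, 0.2564, 0.0559]
orientation: [[0.068, 0.998, 0.001], [0.998, -0.068, -0.0], [-0.0, 0.001, -1.0]]
force: [-8.8, 0.0, 3.9]
finger_gap: 0.0108
```

```bash
python3 -c "
from h import *
rep(); print(telemetry.sense()['moment'])"
```

```text
nose [72.   0.8 -0. ]
tail [-98.    0.7  -0.1]
pitch -0.0007 yawerr 0.0005 F dock [-8.8 -0.6  3.9] 16.8
[-0.12351829  2.1940676   0.0579386 ]
```

{"name": "move_arm", "arguments": {"dp": [[0,-0.8,0],[0,-0.8,0],[0,0,0],[0,0,0]], "turn": [[0,0,0],[0,0,0],[0,0,0],[0,0,0]]}}

```text
clock: 17.3
tcp_pos: [0.5354, 0.2565, 0.0559]
orientation: [[0.069, 0.998, 0.001], [0.998, -0.069, -0.0], [-0.0, 0.001, -1.0]]
force: [-7.9, 0.0, 2.2]
finger_gap: 0.0106
```

```bash
python3 - <<'E'
from h import *
rep(); d={n:eyes.read_camera(n) for n in('scene','wrist')}
a=cv2.resize(d['scene']['color'][200:320,370:490],(400,400),interpolation=2)
b=cv2.resize(d['wrist']['color'][120:320,220:420],(400,400),interpolation=2)
cv2.imwrite('pics/s6.png',np.hstack([a,b])[:,:,::-1])
E
```

```text
nose [70.5  0.7  0. ]
tail [-99.5   0.7  -0.2]
pitch -0.001 yawerr 0.0004 F dock [-7.9 -0.5  2.2] 17.3
```

View pics/s6.png

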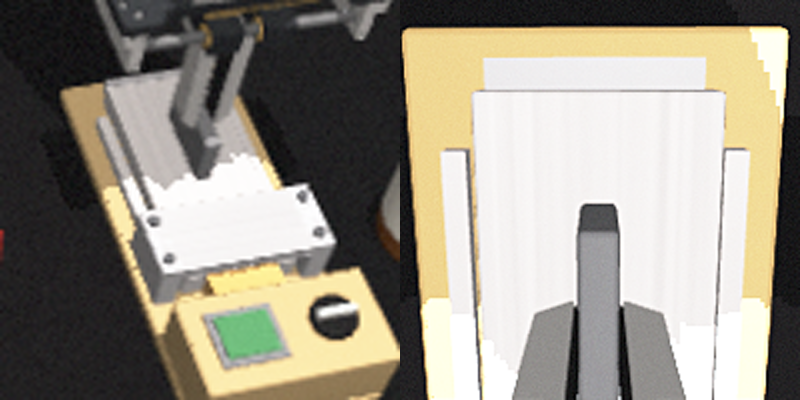

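The slab lies flat between the rails with its tail against the lip (wrist crop row ≈90). Releasing and retreating.

{"name": "move_arm", "arguments": {"dp": [[0,0,0],[0,0,0],[0,0,0],[0,0,0],[0,0,0],[0,0,0],[0,0,0],[0,0,0]], "turn": [[0,0,0],[0,0,0],[0,0,0],[0,0,0],[0,0,0],[0,0,0],[0,0,0],[0,0,0]], "gripper": 0}}

```text
clock: 18.4
tcp_pos: [0.536, 0.2564, 0.0558]
orientation: [[0.069, 0.998, 0.002], [0.998, -0.069, -0.0], [-0.0, 0.002, -1.0]]
force: [0.7, -0.1, -0.3]
finger_gap: 0.0472
```

{"name": "move_arm", "arguments": {"dp": [[0,0,-10],[0,0,-20],[0,0,-30],[0,0,-40],[0,0,-40],[0,0,-30],[0,-30,-20],[0,-30,0],[0,0,0],[0,0,0]], "turn": [[0,0,0],[0,0,0],[0,0,0],[0,0,0],[0,0,0],[0,0,0],[0,0,0],[0,0,0],[0,0,0],[0,0,0]]}}

```text
clock: 19.65
tcp_pos: [0.4762, 0.2605, 0.2462]
orientation: [[0.069, 0.998, 0.003], [0.998, -0.069, 0.0], [0.0, 0.003, -1.0]]
force: [0.1, 0.0, -0.3]
finger_gap: 0.0472
```

```bash
python3 - <<'E'
from h import *
d={n:eyes.read_camera(n) for n in('scene','wrist')}
a=cv2.resize(d['scene']['color'][190:310,370:490],(400,400),interpolation=2)
b=cv2.resize(d['wrist']['color'][130:330,230:430],(400,400),interpolation=2)
cv2.imwrite('pics/s7.png',np.hstack([a,b])[:,:,::-1])
E
```

```text
(no output)
```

View pics/s7.png

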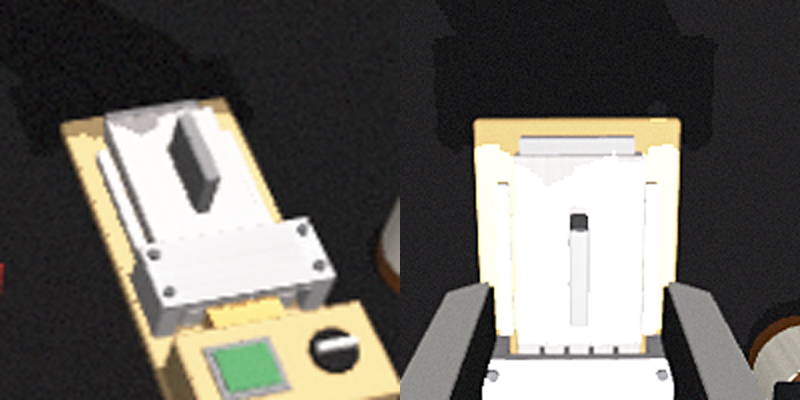

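The cassette is seated flat, nose under the bridge and tail behind the lip, centred between the rails, and the gripper is clear of it.

```bash
python3 -c "
from h import *
print(job_done())"
```

```text
the job is handed in; nothing more can be done
None
```

The cassette is clipped into the dock and released, and I handed the job in at about 20 s of the 51 s allowed; the hand-in gives no verdict.

**What I did**
- I picked the bare-aluminium cassette by its grip tab. The two red slabs and the yellow one have the same shape but the wrong colours.
- I took it in nose-low at 0.10 rad under the bridge and pushed the spring block to about 5.5 mm. The push force was about 12.5 N, 13 N at most.
- I turned the tail down behind the lip, eased the cassette back until the lip took it, opened the fingers and withdrew.

**Last checks**
- **Position before release:** in the dock's frame the nose was at x ≈ 70.5 mm and y ≈ 0.7 mm, and the tail at x ≈ -99.5 mm. Both ends were within about 0.2 mm of the cradle floor and the tilt was about 0.001 rad. These come from the arm's pose and my dock estimate, which is good to about 1.5 mm.
- **Spring:** 7.9 N at the wrist just before release. The block's travel was never read directly; a nose at 70.5 mm puts it at about 3.5 mm.
- **After release:** I only looked at pictures and did not measure again. They show the cassette flat behind the lip, with wrist force near zero.
- **Bystanders:** the arm's path kept clear of the beaker, the bottle and the screwdriver, but I did not measure their positions afterwards.

No check failed. The one small disagreement was between the top and wrist cameras, which differed by about 1.4 mm on the dock's middle line. I settled it with a wrist view of the cassette held over the dock.

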